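# Snap the amber reference filter into the photometer and cap it

## Robot

A 6-joint arm with a two-finger parallel gripper is mounted at the origin on a cart in front of the work surface, level with it; the furniture and walls round the work are solid. World frame = base frame: x ahead of the robot, y to its left, z up, the work surface at z = 0. Lengths are in m, angles in rad, forces in N, time in s.
With the tool pointing down it reaches from about 0.425 to 0.95 m from the base axis. Payload 3.5 kg.
Tool frame: the origin (TCP) lies at the very end of the fingers, on their centre line; the grasp point (between the pads) lies ctrl.tcp_to_grasp behind it (ctrl.tcp_to_grasp is the distance from the TCP to the grasp point, in m); z points along the fingers, y is the line along which they close (so a half turn about z gives the same grasp; the last joint's range is limited). The gripper opens to 85 mm and grips with 20 to 120 N. Pads are 22 mm wide; open, the fingers measure 114 mm over their backs; the gripper's body (76 mm by 85 mm) begins 54 mm behind the grasp point. The pads swing forward as they close: fully open they stand 13 mm farther back than shut.
Start: joints at [-1.311, 0.286, 1.577, -0, 1.279, -0.15], TCP at [0.269, -0.619, 0.231] pointing down, gripper open.
Joint ranges: [-2.77, 2.77], [-0.9, 2.22], [0.21, 2.48], [-1.53, 4.67], [0.24, 2.81], [-2.84, 2.84]. Speed limits (rad/s): [2.79, 2.79, 3.14, 3.14, 3.14, 3.14].

## Interface

Orientations are given as a unit quaternion [x, y, z, w].
In Python, from plant import ctrl gives the robot as it stands.
- The arm moves only by the shell command python3 -m inch 'ROWS' [FORCE]. ROWS is JSON, a list of rows, each an object with "slide": the shift along the tool's x, y, z in cm, a list of three; "turn": the turn about the tool's z in rad; "grip": the finger opening in cm, from 0 to 8.54. A call has 1 to 20 rows; each row is the pose to reach, as a shift and turn from the pose commanded when the call began, along the tool's axes at that moment; what a row does not reach only later rows make up. A row lasts 1/10 s, in which the tool goes at most 50 mm and 8.59 degrees, less where a joint would pass 70% of its speed; a pose out of reach is approached as far as the arm can. A call with a gripper value outside its range is refused whole. The fingers move at their own pace and stop on an object; FORCE is the grip in N (left out, the last holds). Time passes only in rows, so rows that repeat a pose let the fingers close. It gives the time, the measured TCP pose, the force, the opening and the grip force at its end, in the units of the state.
- ctrl.get_state(): the state, without advancing time (a new reading comes with each control period).
- ctrl.read_camera(name): name is "scene" or "top"; returns (picture, depth): 384x512x3 uint8, red, green, blue; 384x512 float32, m along the optical axis (not along the pixel's ray), 0 where there is no reading.
- ctrl.camera_info(name): a dict with "K" (3x3 intrinsics, pixels), "camera_from_world" (4x4, takes a point from world to camera coordinates). Camera axes: x right, y down, z forward; pixel columns grow to the right and rows downward; lengths in m; the calibration is good to about 2 mm. A picture is of the moment at which its call begins. camera_info takes no time and is no camera call.
- ctrl.sign_off(): hands the job in; it is judged then, once.
The state is a dict: "time": time; "qpos": joint angles; "dq": joint speeds; "joint_efforts": joint torques, N m; "eef_pos": TCP position; "tcp_rot": TCP orientation; "contact_force": force on the tool from outside, world axes, zero at the start; "wrist_torque": the same for the moment, N m; "opening": opening from 0.0 (shut) to 1.0 (fully open); "finger_force": force on a finger pad.
Only numpy, scipy, OpenCV 4.12 (cv2) and the standard library are available. Lean on these libraries where they do the work, as an engineer would, in place of code of your own. Each camera call takes 0.05 s, during which the arm holds its last target. There are 200 camera calls.

## Task

Check the photometer with its amber reference: take the amber-tabbed filter out of the stand, push it gently down into the photometer's cell well until it snaps fully home past the sprung ball (notched edge away from the display), without ramming it against the bottom. Then set the black light cap over it, seated flat on the block, and leave the blue filter in the stand.

Things in the scene. Friction and masses are not known exactly. Their poses are not given: they have to be found in the camera images.
- photometer: Compact bench photometer, fixed; origin on the worktop under the axis of its cell well. Off-white base 120x100 mm, 22 high, reaching 75 mm to -x (the side with display and keys) and 45 to +x. On it a black block 64x64 mm round the axis, top at z 52. At its +y and -y sides barrels stick out, 46 mm from the axis, below z 50.
- ring_top (a point): Centre of the aluminium ring on the block (46 mm outer diameter, z 52 to 60), on the well's axis, 60 mm above the worktop. In it a grey sleeve 32 (x) by 22 (y) mm. Its well: 25.5 (x) by 15.5 (y) mm, 38 deep, mouth flared 2.5 mm a side. The sleeve is clamped anywhere from 4 below to 20 mm above the ring's top, unreported, so the hard bottom lies at z 18 to 42: find it by feel.
- ball (a joint): Sprung steel ball in the +x wall of the well, 30 mm above the bottom, standing 3.5 mm into it. Value (m): 0 = fully out, 0.002 = held back by the flat edge of a filter, under 0.0011 with a filter inside = snapped into the notch. Passing it takes a push of about 3 to 10 N, slowly done; it then draws the filter down the last 1 to 3 mm. Filter and sleeve bear 45 N in all: at 10 mm/s the rise on the hard bottom can be caught.
- amber_filter_mid (a point): Centre, 35 mm above the foot, of the loose 60 g glass filter with the amber (orange) tab, 70 mm tall. Metal frame 24 (x) by 14 (y) by 46 mm high, foot bevelled; on it the tab, 20 (x) by 10 (y) by 24 mm high: pinch it across y, fingertips close to the frame's 2 mm shoulders. V notch in the +x edge, 31 mm above the foot. In the well its +x must point as the photometer's +x.
- blue_filter_mid (a point): The same point of the other filter, alike but with a blue tab. It stays in the stand.
- filter_stand: Fixed dark plastic stand 112 (x) by 48 (y) by 24 mm high, origin under its centre. Two pockets 14 mm deep at x = -28 and +28 mm hold the filters, amber in either, upright, foot at z 10 mm, shoulders at 56, top at 80, notched edge to the stand's +x. The stand's +x lies within 0.7 rad of the photometer's.
- cap_mid (a point): Centre, 49 mm above the rim, of the loose round black light cap standing rim down on the worktop; 70 g. Shell 58 mm outer, 52 inner diameter, 70 high (66 inside); on top a grip knob 18 mm diameter, 70 to 98 mm above the rim. Over the filter it goes round the ring and its rim rests on the black block: this point is then 101 mm above the worktop.
There are look-alikes about, which are no part of the job. Leave any yellow look-alike of the part that bears cap_mid alone.

How it is judged:
By the outcome, as a careful person would: the job done as asked, in the order asked, and still so for the second after the job is handed in, with the robot touching nothing.
It also fails if it takes over 56 s, if anything falls off the work surface, if the arm or the gripper's body presses on something with over 40 N, if the wrist force passes 120 N, or if a joint passes its speed limit or range.

## Working session

There is one attempt and no reset: what is moved stays moved. The work goes in short steps, Python scripts to look and compute and a shell command to move; the robot and the scene stay as the last step left them, time stands still between calls to the robot, and variables do not carry over. Pictures are saved under pics/ and viewed, at most 10 in all, crops included, and the job is handed in when it is done.

```bash
ls; mkdir -p pics; cat > h.py <<'E'
import numpy as np,cv2
from plant import ctrl
def cam(n):
    p,d=ctrl.read_camera(n); i=ctrl.camera_info(n); return p,d,np.array(i["K"]),np.array(i["camera_from_world"])
def cloud(d,K,T):
    v,u=np.mgrid[:d.shape[0],:d.shape[1]]
    c=np.stack([(u-K[0,2])/K[0,0]*d,(v-K[1,2])/K[1,1]*d,d],-1)
    W=np.linalg.inv(T); w=c@W[:3,:3].T+W[:3,3]; w[d==0]=np.nan; return w
E
python3 - <<'E'
from h import *
print(ctrl.get_state(),ctrl.tcp_to_grasp)
ims=[]
for n in("scene","top"):
    p,d,K,T=cam(n); np.savez(f"{n}0.npz",p=p,d=d,K=K,T=T); print(n,np.linalg.inv(T)[:3,3].round(3),np.linalg.inv(T)[:3,2].round(2),K[0,0])
    cv2.imwrite(f"pics/{n}0.png",p[:,:,::-1])
E
```

```text
pics
{'time': 0.0, 'qpos': array([-1.31097435e+00,  2.87193942e-01,  1.57817037e+00, -1.76564687e-05,
        1.27854737e+00, -1.50013093e-01]), 'dq': array([ 0.002023  , -0.00100614, -0.00091334, -0.00150905,  0.00046288,
       -0.00082018]), 'joint_efforts': array([-2.42718088e-04, -4.05981266e+01, -2.92622977e+01, -1.94517902e-04,
        5.89362782e-03,  3.44813820e-06]), 'eef_pos': array([ 0.2688075 , -0.61846684,  0.22993188]), 'tcp_rot': array([ 9.79076591e-01,  2.03488782e-01, -7.20686705e-05, -1.15730246e-03]), 'contact_force': array([-0.29048736,  0.02244376, -0.52549456]), 'wrist_torque': array([ 0.04329777, -0.02769287,  0.03348333]), 'finger_force': 0.0, 'opening': 1.0003168127568758} 0.0187
scene [-0.15  -0.86   0.506] [ 0.64  0.65 -0.41] 431.39597497551165
top [ 0.35  -0.178  1.011] [ 0.18 -0.01 -0.98] 463.3900872273729
```

View pics/scene0.png

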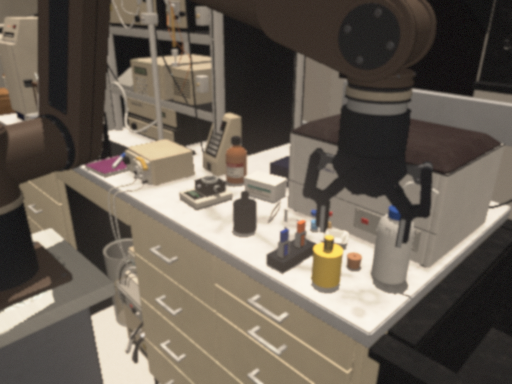

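View pics/top0.png

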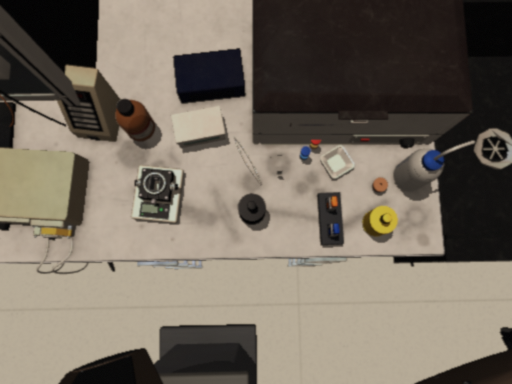

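The top view shows:
- Photometer at (157,190), with its display at the near side (155,210), so its +x points up the image.
- Stand at (331,218), with the amber tab at (334,202) and the blue tab at (336,230).
- Black cap at (252,209). The yellow look-alike at (380,220) is to be left alone.
- Possible mix-ups for amber: the red cap at (316,143), the orange stopper at (380,185) and the brown bottle at (130,115). For the black cap: the yellow one at (380,220). I choose amber (334,202) and cap (252,209).

```bash
python3 - <<'E'
from h import *
z=np.load("top0.npz");p,d,K,T=[z[k] for k in "pdKT"];w=cloud(d,K,T)
hsv=cv2.cvtColor(p,cv2.COLOR_RGB2HSV)
def box(n,u0,u1,v0,v1,zl,zh,extra=None):
    s=w[v0:v1,u0:u1];m=(s[...,2]>zl)&(s[...,2]<zh)
    if extra is not None:m&=extra[v0:v1,u0:u1]
    q=s[m]; 
    if len(q)<3: print(n,len(q));return
    r=cv2.minAreaRect((q[:,:2]*1000).astype(np.float32)); print(n,len(q),"mean",q.mean(0).round(4),"zmax",q[:,2].max().round(4),"rect",np.round(r[0],1),np.round(r[1],1),round(r[2],1))
H,S,V=hsv[...,0],hsv[...,1],hsv[...,2]
box("amber top",322,345,190,212,.07,.09,(H<20)&(S>120))
box("blue top",322,345,218,240,.07,.09,(H>100)&(H<135)&(S>100))
box("stand",310,352,185,252,.018,.03)
box("base",125,192,160,230,.012,.03)
box("block",125,192,160,210,.046,.056)
box("ring",125,192,160,210,.058,.062)
box("sleeve",125,192,160,210,.062,.09)
box("knob",235,270,190,230,.09,.105)
box("shell",235,270,190,230,.06,.08)
a=cv2.resize(p[150:250,120:270],None,fx=5,fy=5,interpolation=2)
b=cv2.resize(p[150:250,300:400],(300,500//1*3//5),interpolation=2)
a=np.vstack([a[:, :750]]);c=np.zeros((500,300-250,3),np.uint8)
cv2.imwrite("pics/crop1.png",cv2.resize(np.hstack([p[150:250,125:185],p[150:250,305:405]]),None,fx=5,fy=5,interpolation=2)[:,:,::-1])
E
```

```text
amber top 57 mean [ 0.4955 -0.3412  0.0777] zmax 0.0831 rect [ 495.9 -341.2] [ 9.9 20.2] 88.7
blue top 54 mean [ 0.4393 -0.3424  0.078 ] zmax 0.0831 rect [ 439.1 -342.7] [18.4 10.5] 0.1
stand 907 mean [ 0.4661 -0.341   0.0227] zmax 0.0299 rect [ 467.9 -342.2] [112.   48.8] 1.5
base 1458 mean [0.5127 0.0287 0.0206] zmax 0.0295 rect [528.7  32.6] [101.1 120.5] 83.5
block 789 mean [0.5421 0.0299 0.0507] zmax 0.056 rect [539.   30.6] [90.4 73.5] 82.7
ring 67 mean [0.5418 0.0305 0.0594] zmax 0.0616 rect [542.9  30.6] [42.9 43.9] 1.7
sleeve 3 mean [0.5396 0.0435 0.0623] zmax 0.0626 rect [537.9  44.5] [37.8  8.6] 17.1
knob 68 mean [ 0.4873 -0.1725  0.0962] zmax 0.1009 rect [ 487.5 -172.3] [16.1 16.7] 89.0
shell 537 mean [ 0.4863 -0.1726  0.0686] zmax 0.0733 rect [ 486.7 -173.2] [55.7 56.3] 89.1
```

View pics/crop1.png

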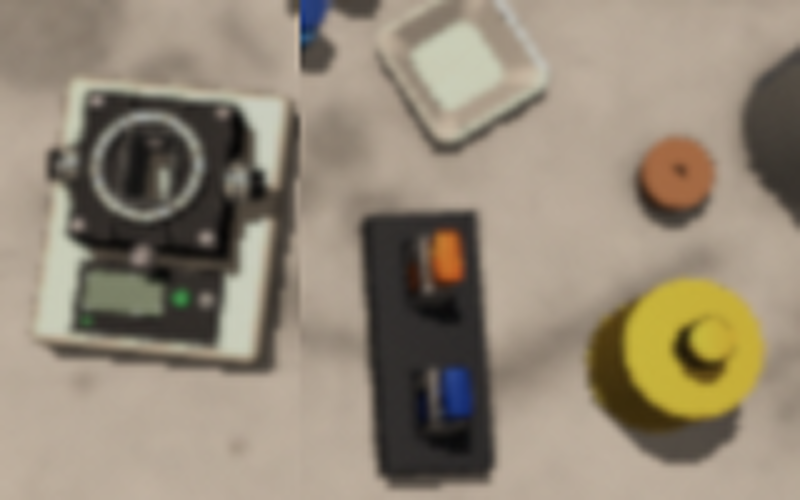

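The crop shows the amber tab at the far (+x) pocket, crop (447,258), and blue at the near pocket, crop (457,393). The ring centre is at (147,165) with the display below it. The yellow cap at (695,347) is not the target. The measured sizes (112x49, 101x120, 20x10) and heights match the description.

```bash
cat >> h.py <<'E'
def rows(x,y,z,psi,ref=None):
    "slide cm & turn from measured pose to TCP target, psi=yaw(deg) of tool x"
    from scipy.spatial.transform import Rotation as R
    s=ctrl.get_state(); M=R.from_quat(s["tcp_rot"]).as_matrix(); p=s["eef_pos"]
    now=np.degrees(np.arctan2(M[1,0],M[0,0])); t=-np.radians((psi-now+180)%360-180)
    print("slide cm",(M.T@(np.array([x,y,z])-p)*100).round(2),"turn",t.round(3),"now psi",now.round(2),"tcp",p.round(4),"tilt",M[:,2].round(4))
E
python3 - <<'E'
from h import *
z=np.load("top0.npz");p,d,K,T=[z[k] for k in "pdKT"];w=cloud(d,K,T)
q=w.reshape(-1,3);q=q[~np.isnan(q[:,0])]
A=np.array([.269,-.619]);B=np.array([.496,-.341]);C=np.array([.543,.031])
def seg(A,B):
    t=np.clip((q[:,:2]-A)@(B-A)/((B-A)@(B-A)),0,1);D=np.linalg.norm(q[:,:2]-A-t[:,None]*(B-A),axis=1)
    m=(D<.09);print(np.nanmax(q[m,2]),q[m][np.argmax(q[m,2])])
seg(A,B);seg(B,C)
# sleeve/ring profile
for r0,r1 in((0,.005),(.013,.016),(.018,.022),(.026,.03)):
    D=np.linalg.norm(q[:,:2]-C,axis=1);m=(D>=r0)&(D<r1);print(r0,np.percentile(q[m,2],[10,50,90,100]).round(4))
m=(abs(q[:,0]-C[0])<.02)&(abs(q[:,1]-C[1])<.018);print((np.c_[(q[m,:2]-C)*1000,q[m,2]*1000]).round(0)[::3].tolist())
rows(.4959,-.3413,.13,1.5)
E
```

```text
0.3157063363854743 [ 0.25157077 -0.54746333  0.31570634]
0.10088466160466802 [ 0.49059262 -0.1724818   0.10088466]
0 [0.0199 0.0208 0.0226 0.0243]
0.013 [0.0358 0.051  0.0561 0.0592]
0.018 [0.0501 0.0573 0.0601 0.0626]
0.026 [0.0484 0.0508 0.0525 0.0555]
[[19.0, 12.0, 59.0], [20.0, 6.0, 56.0], [19.0, -9.0, 59.0], [20.0, -14.0, 54.0], [17.0, 10.0, 58.0], [19.0, 5.0, 50.0], [19.0, -1.0, 49.0], [19.0, -7.0, 51.0], [17.0, -15.0, 58.0], [16.0, 14.0, 56.0], [16.0, 8.0, 55.0], [16.0, 2.0, 55.0], [16.0, -4.0, 54.0], [15.0, -11.0, 57.0], [15.0, -17.0, 58.0], [15.0, 13.0, 51.0], [15.0, 7.0, 50.0], [14.0, 1.0, 51.0], [14.0, -6.0, 53.0], [13.0, -13.0, 57.0], [12.0, 17.0, 55.0], [13.0, 12.0, 49.0], [14.0, 7.0, 43.0], [12.0, -2.0, 52.0], [13.0, -7.0, 46.0], [12.0, -14.0, 51.0], [10.0, 17.0, 55.0], [10.0, 11.0, 51.0], [11.0, 6.0, 47.0], [11.0, -1.0, 48.0], [13.0, -5.0, 36.0], [10.0, -14.0, 52.0], [8.0, 15.0, 52.0], [7.0, 8.0, 56.0], [11.0, 6.0, 36.0], [13.0, 2.0, 27.0], [7.0, -10.0, 54.0], [8.0, -16.0, 49.0], [6.0, 13.0, 51.0], [6.0, 7.0, 50.0], [12.0, 7.0, 23.0], [12.0, 1.0, 21.0], [6.0, -12.0, 49
[... 744 characters left out ...]
.0, 5.0, 22.0], [-10.0, -9.0, 57.0], [-9.0, -14.0, 48.0], [-13.0, 15.0, 60.0], [-12.0, 10.0, 53.0], [-8.0, 9.0, 32.0], [-6.0, 5.0, 20.0], [-12.0, -8.0, 52.0], [-13.0, -16.0, 58.0], [-14.0, 12.0, 56.0], [-14.0, 5.0, 56.0], [-15.0, -1.0, 56.0], [-14.0, -7.0, 53.0], [-15.0, -14.0, 59.0], [-15.0, 17.0, 51.0], [-17.0, 9.0, 59.0], [-15.0, 5.0, 47.0], [-16.0, -2.0, 52.0], [-17.0, -9.0, 57.0], [-17.0, -15.0, 55.0], [-18.0, 15.0, 51.0], [-19.0, 7.0, 59.0], [-18.0, 2.0, 51.0], [-19.0, -6.0, 59.0], [-19.0, -11.0, 56.0], [-18.0, -17.0, 51.0], [-20.0, 10.0, 52.0], [-19.0, -18.0, 45.0]]
slide cm [ 31.87 -16.36  10.05] turn 0.384 now psi 23.48 tcp [ 0.2688 -0.6185  0.23  ] tilt [-6.0e-04  2.1e-03 -1.0e+00]
```

```bash
python3 -m inch '[{"slide":[8,-4,0],"turn":0.1,"grip":4},{"slide":[16,-8,0],"turn":0.2,"grip":4},{"slide":[24,-12,0],"turn":0.3,"grip":4},{"slide":[31.9,-16.4,2],"turn":0.384,"grip":4},{"slide":[31.9,-16.4,4],"turn":0.384,"grip":4},{"slide":[31.9,-16.4,8],"turn":0.384,"grip":4},{"slide":[31.9,-16.4,10],"turn":0.384,"grip":4},{"slide":[31.9,-16.4,10],"turn":0.384,"grip":4},{"slide":[31.9,-16.4,10],"turn":0.384,"grip":4},{"slide":[31.9,-16.4,10],"turn":0.384,"grip":4}]' 40; python3 - <<'E'
from h import *
print(ctrl.get_state()["opening"],ctrl.get_state()["time"])
rows(.4959,-.3413,.058,1.5)
p,d,K,T=cam("scene");np.savez("scene1.npz",p=p,d=d,K=K,T=T)
cv2.imwrite("pics/s1.png",cv2.resize(p[180:310,230:400],None,fx=4,fy=4,interpolation=2)[:,:,::-1])
E
```

```text
time: 1.1
eef_pos: [0.496, -0.3409, 0.1304]
tcp_rot: [1.0, 0.014, -0.001, -0.001]
contact_force: [0.5, -0.8, -0.2]
opening: 0.47
finger_force: 0.0
0.4697988418787912 1.1
slide cm [0.   0.05 7.24] turn 0.001 now psi 1.57 tcp [ 0.496  -0.3409  0.1304] tilt [-0.0017  0.001  -1.    ]
```

View pics/s1.png

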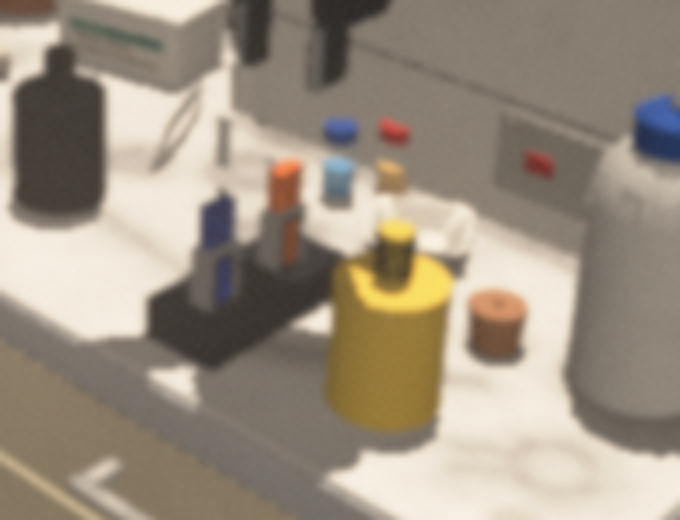

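The crop shows the fingers poised above the amber tab at (285,185), with blue at (217,220) beside it. The yellow cap at (390,340) is clear.

```bash
python3 -m inch '[{"slide":[0,0.05,3],"turn":0,"grip":4},{"slide":[0,0.05,6],"turn":0,"grip":4},{"slide":[0,0.05,7.2],"turn":0,"grip":4},{"slide":[0,0.05,7.2],"turn":0,"grip":0.6},{"slide":[0,0.05,7.2],"turn":0,"grip":0.6},{"slide":[0,0.05,7.2],"turn":0,"grip":0.6},{"slide":[0,0.05,7.2],"turn":0,"grip":0.6},{"slide":[0,0.05,7.2],"turn":0,"grip":0.6},{"slide":[0,0.05,7.2],"turn":0,"grip":0.6},{"slide":[0,0.05,7.2],"turn":0,"grip":0.6}]' 50
```

```text
time: 2.15
eef_pos: [0.4972, -0.3431, 0.0612]
tcp_rot: [1.0, 0.013, 0.001, 0.001]
contact_force: [-0.9, -0.3, 5.5]
opening: 0.101
finger_force: 53.4
```

```bash
python3 -m inch '[{"slide":[0,0,-1],"turn":0,"grip":0.6},{"slide":[0,0,-2],"turn":0,"grip":0.6},{"slide":[0,0,-4],"turn":0,"grip":0.6},{"slide":[0,0,-8],"turn":0,"grip":0.6},{"slide":[0,0,-12],"turn":0,"grip":0.6},{"slide":[0,0,-14],"turn":0,"grip":0.6},{"slide":[0,0,-14],"turn":0,"grip":0.6},{"slide":[0,0,-14],"turn":0,"grip":0.6}]' 60; python3 - <<'E'
from h import *
rows(.543,.0307,.20,-6.5)
p,d,K,T=cam("scene");np.savez("scene2.npz",p=p,d=d,K=K,T=T)
cv2.imwrite("pics/s2.png",cv2.resize(p[100:300,230:430],None,fx=3,fy=3,interpolation=2)[:,:,::-1])
p,d,K,T=cam("top");np.savez("top2.npz",p=p,d=d,K=K,T=T)
E
```

```text
time: 2.95
eef_pos: [0.496, -0.3416, 0.199]
tcp_rot: [1.0, 0.013, -0.0, -0.0]
contact_force: [0.3, -0.1, -0.8]
opening: 0.102
finger_force: 59.2
slide cm [  5.67 -37.1   -0.08] turn 0.139 now psi 1.48 tcp [ 0.496  -0.3416  0.199 ] tilt [-2.e-04  5.e-04 -1.e+00]
```

View pics/s2.png

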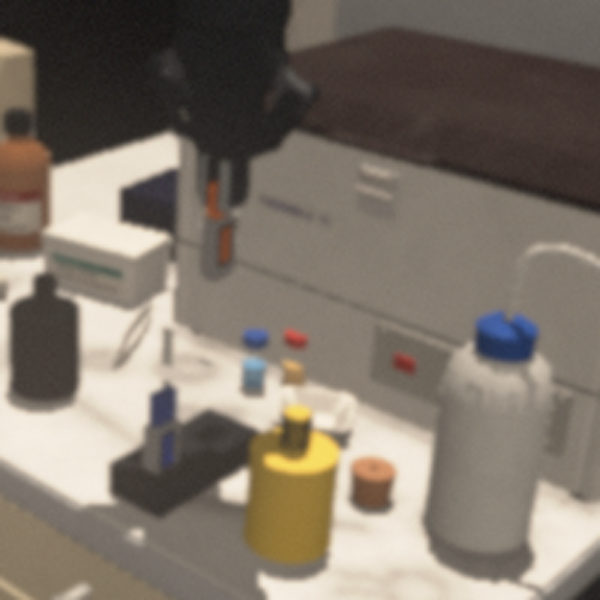

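The filter is held upright at (217,235). Blue is still in the stand at (160,430). Before inserting, I'll refine the photometer's axis and yaw.

```bash
python3 -m inch '[{"slide":[0.5,-4,0],"turn":0.02,"grip":0.6},{"slide":[1,-8,0],"turn":0.05,"grip":0.6},{"slide":[2,-13,0],"turn":0.08,"grip":0.6},{"slide":[3,-18,0],"turn":0.1,"grip":0.6},{"slide":[4,-23,0],"turn":0.12,"grip":0.6},{"slide":[5,-28,0],"turn":0.139,"grip":0.6},{"slide":[5.7,-33,0],"turn":0.139,"grip":0.6},{"slide":[5.7,-36,0],"turn":0.139,"grip":0.6},{"slide":[5.7,-37.1,0],"turn":0.139,"grip":0.6},{"slide":[5.7,-37.1,4],"turn":0.139,"grip":0.6},{"slide":[5.7,-37.1,6],"turn":0.139,"grip":0.6},{"slide":[5.7,-37.1,6],"turn":0.139,"grip":0.6},{"slide":[5.7,-37.1,6],"turn":0.139,"grip":0.6}]'; python3 - <<'E'
from h import *
z=np.load("top0.npz");p,d,K,T=[z[k] for k in "pdKT"]
W=np.linalg.inv(T)
def onplane(uv,h):
    r=np.c_[(uv-K[:2,2])/K[[0,1],[0,1]],np.ones(len(uv))]@W[:3,:3].T;o=W[:3,3]
    return (o+r*((h-o[2])/r[:,2])[:,None])[:,:2]*1000
S=p[155:235,120:200];hsv=cv2.cvtColor(S,cv2.COLOR_RGB2HSV)
m=cv2.inRange(hsv,(25,8,185),(90,80,255)); m=cv2.morphologyEx(m,cv2.MORPH_OPEN,np.ones((2,2)))
n,l,st,_=cv2.connectedComponentsWithStats(m);
pts=[]
for k in range(1,n):
    if st[k,4]>60: pts.append(np.argwhere(l==k)[:,::-1])
pts=np.vstack(pts)+[120,155]
r=cv2.minAreaRect(onplane(pts,.022).astype(np.float32));print(len(pts),r)
# ring circle
c=cv2.HoughCircles(cv2.resize(cv2.cvtColor(S,7),None,fx=4,fy=4,interpolation=2),cv2.HOUGH_GRADIENT,1,200,param1=100,param2=20,minRadius=30,maxRadius=60)
for u,v,R in c[0]: 
    uv=np.array([[(u+.5)/4-.5+120,(v+.5)/4-.5+155]]);print("ring",uv,R/4,R/4/K[0,0]*.95*1000,onplane(uv,.06))
rows(.543,.0307,.12,-6.5)
p,d,K,T=cam("scene");np.savez("scene3.npz",p=p,d=d,K=K,T=T)
cv2.imwrite("pics/s3.png",cv2.resize(p[120:220,160:280],None,fx=6,fy=6,interpolation=2)[:,:,::-1])
E
```

```text
time: 4.35
eef_pos: [0.5431, 0.0297, 0.1385]
tcp_rot: [0.998, -0.057, -0.001, 0.0]
contact_force: [-0.9, 0.5, -0.3]
opening: 0.099
finger_force: 59.2
245 ((500.71319580078125, 32.92278289794922), (91.53875732421875, 59.07718276977539), 82.80314636230469)
ring [[153.5  182.75]] 10.8 22.141173201583438 [[543.16441279  30.6202691 ]]
slide cm [-0.02 -0.1   1.85] turn -0.001 now psi -6.53 tcp [0.5431 0.0297 0.1385] tilt [-2.2e-03  1.0e-04 -1.0e+00]
```

View pics/s3.png

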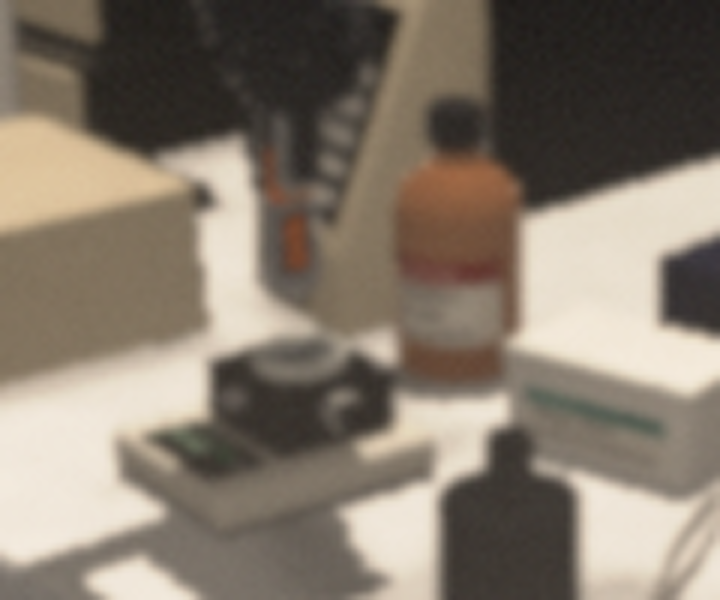

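The filter hangs above the ring, with its foot at (290,295) and the ring at (300,350). The display is at (210,450), on the -x side. Ring centre is (543.2, 30.6) and yaw is about -7°. I'll descend to the mouth.

```bash
python3 -m inch '[{"slide":[0,-0.08,1],"turn":0.008,"grip":0.6},{"slide":[0,-0.08,2],"turn":0.008,"grip":0.6},{"slide":[0,-0.08,2.6],"turn":0.008,"grip":0.6},{"slide":[0,-0.08,2.7],"turn":0.008,"grip":0.6},{"slide":[0,-0.08,2.7],"turn":0.008,"grip":0.6}]'; python3 -m inch '[{"slide":[0,0,0.1],"turn":0,"grip":0.6},{"slide":[0,0,0.2],"turn":0,"grip":0.6},{"slide":[0,0,0.3],"turn":0,"grip":0.6},{"slide":[0,0,0.4],"turn":0,"grip":0.6},{"slide":[0,0,0.5],"turn":0,"grip":0.6}]'
```

```text
time: 4.9
eef_pos: [0.5435, 0.0311, 0.1119]
tcp_rot: [0.998, -0.061, -0.0, -0.0]
contact_force: [0.3, 0.5, -0.1]
opening: 0.101
finger_force: 59.2
time: 5.4
eef_pos: [0.5438, 0.0311, 0.1073]
tcp_rot: [0.998, -0.061, 0.0, 0.0]
contact_force: [0.3, 0.1, -0.0]
opening: 0.1
finger_force: 59.2
```

```bash
python3 -m inch '[{"slide":[0,0,0.1],"turn":0,"grip":0.6},{"slide":[0,0,0.2],"turn":0,"grip":0.6},{"slide":[0,0,0.3],"turn":0,"grip":0.6},{"slide":[0,0,0.4],"turn":0,"grip":0.6}]';python3 -m inch '[{"slide":[0,0,0.1],"turn":0,"grip":0.6},{"slide":[0,0,0.2],"turn":0,"grip":0.6},{"slide":[0,0,0.3],"turn":0,"grip":0.6},{"slide":[0,0,0.4],"turn":0,"grip":0.6}]'
```

```text
time: 5.8
eef_pos: [0.5437, 0.0311, 0.1032]
tcp_rot: [0.998, -0.061, -0.0, 0.0]
contact_force: [-0.7, -0.7, -0.6]
opening: 0.102
finger_force: 59.2
time: 6.2
eef_pos: [0.544, 0.0305, 0.0997]
tcp_rot: [0.998, -0.06, 0.0, 0.001]
contact_force: [0.5, -2.8, 2.7]
opening: 0.102
finger_force: 59.6
```

```bash
python3 -m inch '[{"slide":[0,0.07,0],"turn":0,"grip":0.6},{"slide":[0,0.07,0.1],"turn":0,"grip":0.6},{"slide":[0,0.07,0.2],"turn":0,"grip":0.6}]';python3 -m inch '[{"slide":[0,0,0.1],"turn":0,"grip":0.6},{"slide":[0,0,0.2],"turn":0,"grip":0.6},{"slide":[0,0,0.3],"turn":0,"grip":0.6}]'
```

```text
time: 6.5
eef_pos: [0.544, 0.0302, 0.0981]
tcp_rot: [0.998, -0.06, 0.0, 0.0]
contact_force: [-1.9, -1.6, 6.3]
opening: 0.099
finger_force: 60.1
time: 6.8
eef_pos: [0.544, 0.0302, 0.0952]
tcp_rot: [0.998, -0.06, 0.0, 0.0]
contact_force: [-1.7, -2.4, 5.5]
opening: 0.097
finger_force: 60.1
```

```bash
python3 -m inch '[{"slide":[-0.02,0.04,0.1],"turn":0,"grip":0.6},{"slide":[-0.02,0.04,0.2],"turn":0,"grip":0.6},{"slide":[-0.02,0.04,0.3],"turn":0,"grip":0.6}]';python3 -m inch '[{"slide":[0,0,0.1],"turn":0,"grip":0.6},{"slide":[0,0,0.2],"turn":0,"grip":0.6},{"slide":[0,0,0.3],"turn":0,"grip":0.6},{"slide":[0,0,0.4],"turn":0,"grip":0.6}]'
```

```text
time: 7.1
eef_pos: [0.5439, 0.03, 0.0917]
tcp_rot: [0.998, -0.061, 0.001, -0.0]
contact_force: [0.0, 0.1, 3.5]
opening: 0.102
finger_force: 59.9
time: 7.5
eef_pos: [0.5438, 0.0301, 0.0874]
tcp_rot: [0.998, -0.061, 0.001, -0.0]
contact_force: [0.5, -1.2, 5.1]
opening: 0.101
finger_force: 60.0
```

```bash
python3 -m inch '[{"slide":[0,0.02,0.1],"turn":0,"grip":0.6},{"slide":[0,0.02,0.2],"turn":0,"grip":0.6},{"slide":[0,0.02,0.3],"turn":0,"grip":0.6},{"slide":[0,0.02,0.4],"turn":0,"grip":0.6}]';python3 -m inch '[{"slide":[0,0,0.1],"turn":0,"grip":0.6},{"slide":[0,0,0.2],"turn":0,"grip":0.6},{"slide":[0,0,0.3],"turn":0,"grip":0.6},{"slide":[0,0,0.4],"turn":0,"grip":0.6}]'
```

```text
time: 7.9
eef_pos: [0.5438, 0.0299, 0.0835]
tcp_rot: [0.998, -0.061, 0.001, -0.0]
contact_force: [2.0, -0.7, 4.0]
opening: 0.104
finger_force: 59.9
time: 8.3
eef_pos: [0.5437, 0.0298, 0.0794]
tcp_rot: [0.998, -0.061, 0.0, 0.0]
contact_force: [3.0, 0.3, 5.2]
opening: 0.102
finger_force: 60.0
```

```bash
python3 -m inch '[{"slide":[0,0,0.1],"turn":0,"grip":0.6},{"slide":[0,0,0.2],"turn":0,"grip":0.6}]';python3 -m inch '[{"slide":[0,0,0.1],"turn":0,"grip":0.6},{"slide":[0,0,0.2],"turn":0,"grip":0.6}]'
```

```text
time: 8.5
eef_pos: [0.5437, 0.0297, 0.0775]
tcp_rot: [0.998, -0.061, 0.0, 0.0]
contact_force: [2.8, -0.4, 4.8]
opening: 0.099
finger_force: 59.9
time: 8.7
eef_pos: [0.5437, 0.0297, 0.0754]
tcp_rot: [0.998, -0.061, 0.0, 0.0]
contact_force: [2.8, 0.2, 5.8]
opening: 0.097
finger_force: 59.9
```

```bash
for i in 1; do python3 -m inch '[{"slide":[0.02,0,0.1],"turn":0,"grip":0.6},{"slide":[0.02,0,0.2],"turn":0,"grip":0.6}]'; done; python3 -m inch '[{"slide":[0.02,0,0.1],"turn":0,"grip":0.6}]'
```

```text
time: 8.9
eef_pos: [0.5437, 0.0297, 0.0728]
tcp_rot: [0.998, -0.061, 0.0, 0.0]
contact_force: [4.6, -0.8, 1.7]
opening: 0.104
finger_force: 59.5
time: 9.0
eef_pos: [0.5437, 0.0298, 0.0719]
tcp_rot: [0.998, -0.061, 0.0, 0.0]
contact_force: [4.3, -0.0, 1.3]
opening: 0.095
finger_force: 59.5
```

```bash
python3 -m inch '[{"slide":[0,0,0.1],"turn":0,"grip":0.6}]'; python3 -m inch '[{"slide":[0,0,0.1],"turn":0,"grip":0.6}]'
```

```text
time: 9.1
eef_pos: [0.5437, 0.0297, 0.0708]
tcp_rot: [0.998, -0.061, 0.0, -0.0]
contact_force: [5.1, -0.2, 1.1]
opening: 0.096
finger_force: 59.5
time: 9.2
eef_pos: [0.5438, 0.0297, 0.0705]
tcp_rot: [0.998, -0.061, -0.0, 0.0]
contact_force: [2.7, 0.5, 7.8]
opening: 0.096
finger_force: 60.3
```

```bash
python3 -m inch '[{"slide":[0,0,0.05],"turn":0,"grip":0.6},{"slide":[0,0,0.05],"turn":0,"grip":0.6}]'
```

```text
time: 9.4
eef_pos: [0.5438, 0.0297, 0.0705]
tcp_rot: [0.998, -0.061, -0.0, 0.0]
contact_force: [2.1, -0.8, 4.8]
opening: 0.103
finger_force: 60.2
```

The force fell from 5 to 1 N (the snap). It then rose to 7.8 N while z stalled at 70.5 mm, which puts the foot at about 19 mm: fully home. Releasing.

```bash
python3 -m inch '[{"slide":[0,0,-0.1],"turn":0,"grip":0.9},{"slide":[0,0,-0.1],"turn":0,"grip":2},{"slide":[0,0,-0.1],"turn":0,"grip":4},{"slide":[0,0,-0.1],"turn":0,"grip":4},{"slide":[0,0,-0.1],"turn":0,"grip":4},{"slide":[0,0,-1.5],"turn":0,"grip":4},{"slide":[0,0,-4],"turn":0,"grip":4},{"slide":[0,0,-8],"turn":0,"grip":4},{"slide":[0,0,-12],"turn":0,"grip":4},{"slide":[0,0,-12],"turn":0,"grip":4}]'; python3 - <<'E'
from h import *
rows(.4872,-.1727,.19,-6.5)
p,d,K,T=cam("scene")
cv2.imwrite("pics/s4.png",cv2.resize(p[120:220,160:280],None,fx=6,fy=6,interpolation=2)[:,:,::-1])
E
```

```text
time: 10.4
eef_pos: [0.5479, 0.0293, 0.1984]
tcp_rot: [0.998, -0.06, 0.007, 0.0]
contact_force: [0.8, 0.0, 2.0]
opening: 0.472
finger_force: 0.0
slide cm [-3.59 20.79  0.79] turn -0.008 now psi -6.94 tcp [0.5479 0.0293 0.1984] tilt [ 0.014  -0.0018 -0.9999]
```

View pics/s4.png

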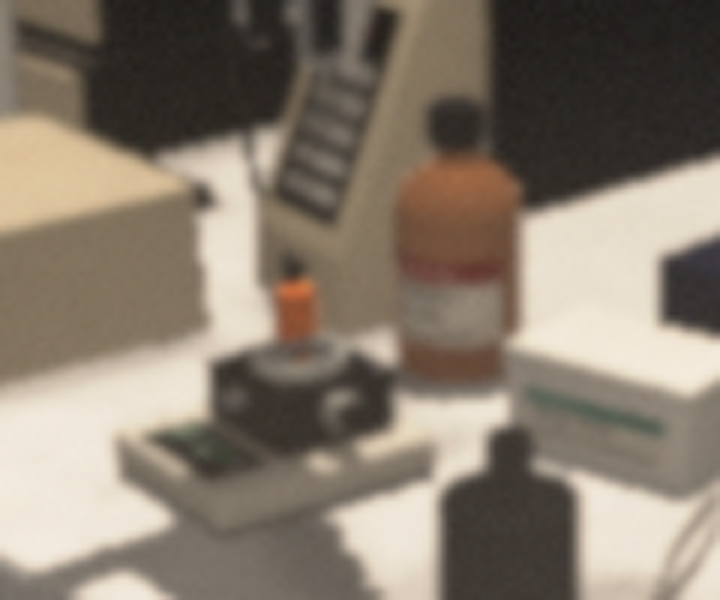

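The tab stands up out of the ring at (297,310), seated. Next is the cap.

```bash
python3 -m inch '[{"slide":[-0.8,5,0],"turn":0,"grip":5},{"slide":[-1.6,10,0],"turn":0,"grip":5},{"slide":[-2.4,15,0],"turn":0,"grip":5},{"slide":[-3,19,0],"turn":0,"grip":5},{"slide":[-3.2,20.8,0],"turn":0,"grip":5},{"slide":[-3.2,20.8,3],"turn":0,"grip":5},{"slide":[-3.2,20.8,5],"turn":0,"grip":5},{"slide":[-3.2,20.8,5],"turn":0,"grip":5},{"slide":[-3.2,20.8,5],"turn":0,"grip":5},{"slide":[-3.2,20.8,5],"turn":0,"grip":5}]'; python3 - <<'E'
from h import *
p,d,K,T=cam("top");w=cloud(d,K,T)
s=w[150:210,130:180];m=(abs(s[...,0]-.543)<.02)&(abs(s[...,1]-.031)<.015)&(s[...,2]>.07)
print("tab",s[m].mean(0).round(4),np.percentile(s[m][:,2],[50,95]))
rows(.4872,-.1727,.075,-6.5)
E
```

```text
time: 11.45
eef_pos: [0.4875, -0.173, 0.141]
tcp_rot: [0.998, -0.06, 0.001, 0.0]
contact_force: [-0.6, -0.1, 0.6]
opening: 0.585
finger_force: 0.0
tab [0.5418 0.03   0.0843] [0.08698947 0.08971989]
slide cm [-0.07 -0.04  6.62] turn -0.007 now psi -6.92 tcp [ 0.4877 -0.1731  0.1412] tilt [ 0.002  -0.0012 -1.    ]
```

```bash
python3 -m inch '[{"slide":[0,0,3],"turn":0,"grip":5},{"slide":[0,0,5],"turn":0,"grip":5},{"slide":[0,0,6.4],"turn":0,"grip":5},{"slide":[0,0,6.4],"turn":0,"grip":5},{"slide":[0,0,6.4],"turn":0,"grip":1.4},{"slide":[0,0,6.4],"turn":0,"grip":1.4},{"slide":[0,0,6.4],"turn":0,"grip":1.4},{"slide":[0,0,6.4],"turn":0,"grip":1.4},{"slide":[0,0,6.4],"turn":0,"grip":1.4},{"slide":[0,0,6.4],"turn":0,"grip":1.4},{"slide":[0,0,6.4],"turn":0,"grip":1.4}]' 40
```

```text
time: 12.6
eef_pos: [0.488, -0.1736, 0.0774]
tcp_rot: [0.998, -0.061, 0.001, 0.001]
contact_force: [-0.6, -0.3, 5.9]
opening: 0.191
finger_force: 39.6
```

```bash
python3 -m inch '[{"slide":[0,0,-1],"turn":0,"grip":1.4},{"slide":[0,0,-4],"turn":0,"grip":1.4},{"slide":[0,0,-8],"turn":0,"grip":1.4},{"slide":[0,0,-12],"turn":0,"grip":1.4},{"slide":[0,0,-13.5],"turn":0,"grip":1.4},{"slide":[0,0,-13.5],"turn":0,"grip":1.4},{"slide":[0,0,-13.5],"turn":0,"grip":1.4}]' ; python3 - <<'E'
from h import *
rows(.5432,.0306,.21,-6.9)
p,d,K,T=cam("top");w=cloud(d,K,T);s=w[150:260,200:310]
for a,b in((.19,.215),(.225,.26)):
    m=(s[...,2]>a)&(s[...,2]<b)&(abs(s[...,0]-.4872)<.05)&(abs(s[...,1]+.1727)<.05);print(s[m].mean(0).round(4),m.sum())
p,d,K,T=cam("scene")
cv2.imwrite("pics/s5.png",cv2.resize(p[80:230,160:340],None,fx=4,fy=4,interpolation=2)[:,:,::-1])
E
```

```text
time: 13.3
eef_pos: [0.4859, -0.1723, 0.2091]
tcp_rot: [0.998, -0.061, -0.001, -0.001]
contact_force: [0.1, 0.8, -1.0]
opening: 0.194
finger_force: 39.2
slide cm [  3.23 -20.83  -0.07] turn -0.001 now psi -6.95 tcp [ 0.4859 -0.1723  0.2091] tilt [-0.0024  0.0015 -1.    ]
[ 0.4647 -0.1644  0.2001] 123
[ 0.4786 -0.1292  0.2592] 1
```

View pics/s5.png

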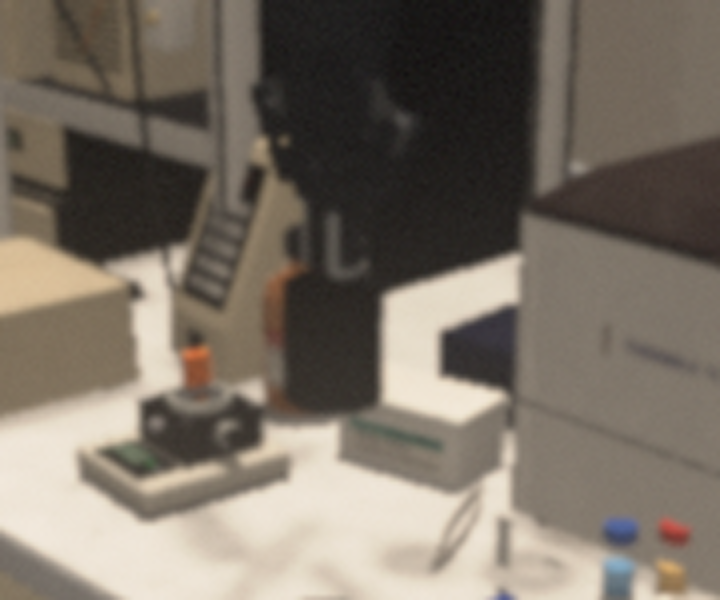

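The cap hangs upright in the gripper at (333,340) and clears the tab at (197,368).

```bash
python3 -m inch '[{"slide":[0.8,-5,0],"turn":0,"grip":1.4},{"slide":[1.6,-10,0],"turn":0,"grip":1.4},{"slide":[2.4,-15,0],"turn":0,"grip":1.4},{"slide":[3,-19,0],"turn":0,"grip":1.4},{"slide":[3.25,-20.8,0],"turn":0,"grip":1.4},{"slide":[3.25,-20.8,0],"turn":0,"grip":1.4},{"slide":[3.25,-20.8,0],"turn":0,"grip":1.4},{"slide":[3.25,-20.8,0],"turn":0,"grip":1.4}]' ; python3 - <<'E'
from h import *
rows(.5434,.0303,.142,-6.9)
E
```

```text
time: 14.2
eef_pos: [0.5436, 0.0288, 0.2096]
tcp_rot: [0.998, -0.061, -0.001, 0.0]
contact_force: [-0.0, -0.2, -0.3]
opening: 0.187
finger_force: 39.3
slide cm [-0.03 -0.15  6.76] turn -0.002 now psi -7.01 tcp [0.5436 0.0288 0.2096] tilt [-2.2e-03 -1.0e-04 -1.0e+00]
```

```bash
python3 -m inch '[{"slide":[0,-0.12,2],"turn":0,"grip":1.4},{"slide":[0,-0.12,4],"turn":0,"grip":1.4},{"slide":[0,-0.12,5.5],"turn":0,"grip":1.4},{"slide":[0,-0.12,6.4],"turn":0,"grip":1.4},{"slide":[0,-0.12,6.8],"turn":0,"grip":1.4},{"slide":[0,-0.12,6.8],"turn":0,"grip":1.4}]';  python3 -m inch '[{"slide":[0,0,0.2],"turn":0,"grip":1.4},{"slide":[0,0,0.4],"turn":0,"grip":1.4},{"slide":[0,0,0.6],"turn":0,"grip":1.4},{"slide":[0,0,0.8],"turn":0,"grip":1.4}]'
```

```text
time: 14.8
eef_pos: [0.5443, 0.0306, 0.1425]
tcp_rot: [0.998, -0.061, -0.0, -0.0]
contact_force: [-0.2, 0.7, -0.2]
opening: 0.192
finger_force: 39.3
time: 15.2
eef_pos: [0.5446, 0.031, 0.135]
tcp_rot: [0.998, -0.06, 0.0, 0.0]
contact_force: [0.5, -1.0, -1.2]
opening: 0.191
finger_force: 39.3
```

Rim is now about 5–6 mm above the block and past the ring's top, with no contact. Lowering slowly.

```bash
python3 -m inch '[{"slide":[0,0,0.1],"turn":0,"grip":1.4},{"slide":[0,0,0.2],"turn":0,"grip":1.4},{"slide":[0,0,0.3],"turn":0,"grip":1.4},{"slide":[0,0,0.4],"turn":0,"grip":1.4}]';  python3 -m inch '[{"slide":[0,0,0.1],"turn":0,"grip":1.4},{"slide":[0,0,0.15],"turn":0,"grip":1.4}]'
```

```text
time: 15.6
eef_pos: [0.5444, 0.0309, 0.1308]
tcp_rot: [0.998, -0.061, 0.0, -0.0]
contact_force: [-1.0, -0.3, 0.0]
opening: 0.193
finger_force: 39.3
time: 15.8
eef_pos: [0.5445, 0.0308, 0.1295]
tcp_rot: [0.998, -0.061, 0.0, 0.0]
contact_force: [-1.3, -0.7, 2.0]
opening: 0.194
finger_force: 39.6
```

Contact comes at 129.5 mm, as expected (129.4). A slight press next, then release and retreat.

```bash
python3 -m inch '[{"slide":[0,0,0.05],"turn":0,"grip":1.4},{"slide":[0,0,0.05],"turn":0,"grip":1.4},{"slide":[0,0,0],"turn":0,"grip":1.9},{"slide":[0,0,0],"turn":0,"grip":3},{"slide":[0,0,0],"turn":0,"grip":5},{"slide":[0,0,0],"turn":0,"grip":5},{"slide":[0,0,0],"turn":0,"grip":5},{"slide":[0,0,-3],"turn":0,"grip":5},{"slide":[0,0,-7],"turn":0,"grip":5},{"slide":[0,5,-11],"turn":0,"grip":5},{"slide":[0,10,-12],"turn":0,"grip":5},{"slide":[0,15,-12],"turn":0,"grip":5},{"slide":[0,20,-12],"turn":0,"grip":5},{"slide":[0,20,-12],"turn":0,"grip":5},{"slide":[0,20,-12],"turn":0,"grip":5}]'; python3 - <<'E'
from h import *
p,d,K,T=cam("top");w=cloud(d,K,T);s=w[140:240,110:210]
for a,b in((.11,.13),(.14,.155)):
    m=(s[...,2]>a)&(s[...,2]<b);q=s[m]
    if len(q): print(q.mean(0).round(4),len(q),np.median(q[:,2]),cv2.minAreaRect((q[:,:2]*1000).astype(np.float32)), "plane slope",np.linalg.lstsq(np.c_[q[:,:2],np.ones(len(q))],q[:,2],rcond=None)[0])
p2=cam("scene")[0]
cv2.imwrite("pics/s6.png",np.hstack([cv2.resize(p2[110:230,160:300],None,fx=3,fy=3,interpolation=2)[:360,:420],cv2.resize(p[140:260,110:230],None,fx=3,fy=3,interpolation=2)])[:,:,::-1])
E
```

```text
time: 17.3
eef_pos: [0.5198, -0.1694, 0.2492]
tcp_rot: [0.998, -0.062, -0.0, -0.0]
contact_force: [0.2, -0.4, -0.2]
opening: 0.583
finger_force: 0.0
[0.5458 0.0453 0.1207] 250 0.12066909233586864 ((546.4408569335938, 44.785606384277344), (29.78435516357422, 56.70087432861328), 79.38972473144531) plane slope [-0.00284273 -0.00100815  0.12228248]
[0.5438 0.0325 0.1484] 67 0.14846368910201002 ((544.0203247070312, 32.885345458984375), (13.682116508483887, 17.69062614440918), 84.8415298461914) plane slope [ 0.03780423 -0.02704531  0.12870005]
```

View pics/s6.png

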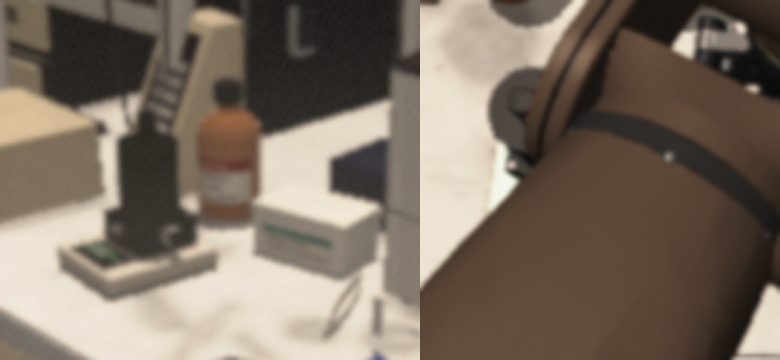

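The cap stands upright and flat on the block (left panel, (150,175)). Its shell top is at 121 mm (122 expected) with no slope. The robot is clear and the blue filter is untouched.

```bash
python3 -c "
from plant import ctrl
print(ctrl.sign_off())"
```

```text
the job is handed in; nothing more can be done
None
```

Job handed in: the amber filter is snapped home in the photometer's well (peak push reading about 8 N), the black cap sits flat on the block over it, the blue filter is still in the stand, and the arm finished clear at about 17 s.

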